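Hang a paint sample over the pointer and hold the lamp's dead-man plunger half down

TASK

Take the white paint sample out of the rack by its hanger and hook it onto the horizontal rail about 10 cm to one side of the small brass pointer, then slide it along the rail, still hooked, until it hangs centred right above the pointer, and let go of it. Then switch on the viewing light: press the spring-loaded plunger half-way down (12 mm, its top level with the top of the flat post beside it), never to the bottom, and finish while still holding it there, because it springs back when released. Leave the tins and the jar alone.

Things in the scene. Friction and masses are not known exactly. Their poses are not given: they have to be found in the camera images.
- hanger_grip (a point): Centre of the black grip tab atop the sample's hanger (loose, about 140 g); grasp here from above. Tab 14 mm (x) by 24 mm (y), 44 mm tall: from 24 mm below this point to 20 mm above. Axes: x from the hook's shank towards its lip, y along the board's width, z up. It starts upright in the rack, 34 mm deep in a slot with 1 mm of play: lift it at least 40 mm straight up to free it.
- hook_seat (a point): Underside of the hook's top plate, which rests on the rail; 30 mm below hanger_grip, same axes. The hook is an upside-down aluminium J, 30 mm wide (y), 18 mm inner gap (x). Lip on the +x side, 20 mm down from here; shank on the -x side (outer face 14 mm from the middle), 62 mm down from here to a 6 mm foot plate that carries the board.
- hanger: The white painted sample board with its hanger, one rigid piece. Board 12 mm (x) by 60 mm (y) by 90 mm tall, centred under the tab. Origin at the centre of the board's lower edge, 158 mm below hook_seat and 188 mm below hanger_grip, same axes.
- rail_top (a point): Top of the rail at mid-length, 241 mm above the table. Fixed steel bar, 12 mm in diameter, along this point's y axis, free for 210 mm either way, on round posts at 225 mm. Its x axis is level, square to the bar, away from the robot. Hook the hanger with its x along this x: coming from the robot's side, the lip passes over the bar and the board under it, then lower.
- rail: The whole fixed rail stand; origin on the table under rail_top, same axes. Its foot is a board 90 mm (x) by 500 mm (y), 15 mm thick, with a light strip 29 mm high along its far edge.
- pointer_tip (a point): Tip of the small brass pointer, a fixed upright pin standing on the stand's board straight under the rail, tip 60 mm above the table (23 mm below the lower edge of a hanging sample); same axes as the rail. It marks where along the rail the sample must hang.
- plunger_top (a point): Centre of the flat top of the plunger's round black head (48 mm in diameter, 14 mm thick), 105 mm above the table when free; z up. It stands in the middle of the switch box. A flat steel post (8 by 20 mm) on the box, 46 mm from the plunger's axis on the box's +x side, has its top 93 mm above the table, level with the head's top at half travel.
- plunger (a joint): Travel of the plunger straight down in m: 0 free, 0.024 at the bottom, 0.012 half-way. Spring: about 2.2 N to start moving, 6.4 N half-way, 10.6 N at the bottom; it springs back by itself.
- switch: The grey fixed switch box, 110 mm square and 50 mm high, with the plunger; origin at the centre of its underside, on the table.
- rack: Dark wooden rack that the sample stands in, 90 mm (x) by 100 mm (y), 46 mm high, fixed, with two other low boards in it up to 76 mm high; origin at the centre of its underside.
- small_tin: Bystander: small closed steel tin, 68 mm in diameter, 60 mm high, loose; origin at the centre of its underside.
- paint_tin: Bystander: paint tin with a paper label, 90 mm in diameter, 110 mm high, loose, beyond the rail; origin at the centre of its underside.
- jar: Bystander: glass jar with a lid, 68 mm in diameter, 85 mm high, loose, beyond the rail; origin at the centre of its underside.
Not all that is in view belongs to the job. What is meant by the hanger is not green, and is the larger of those in its own colour.

How it is judged:
By the outcome, as a careful person would: the job done as asked, in the order asked, and still so for the second after the job is handed in, while the arm keeps its last pose, push and grip.
It also fails if it takes over 54 s, if anything falls off the work surface, if the arm or the gripper's body presses on something with over 40 N, if the wrist force passes 120 N, or if a joint passes its speed limit or range.

ROBOT

A 6-joint arm with a two-finger parallel gripper is mounted at the origin on the work surface. World frame = base frame: x ahead of the robot, y to its left, z up, the work surface at z = 0. Lengths are in m, angles in degrees, forces in N, time in s.
With the tool pointing down it reaches from about 0.375 to 0.9 m from the base axis. Payload 3.1 kg.
Tool frame: the origin (TCP) lies on the centre line of the jaws, within the pads' length; the fingertips stand finger_overhang ahead of it and the grasp point (between the pads) lies 5 mm behind it (finger_overhang is the distance from the TCP to the fingertips, in m); z points along the fingers, y is the line along which they close (so a half turn about z gives the same grasp; the last joint's range is limited). The gripper opens to 87 mm and grips with 3 to 60 N. Pads are 19 mm wide; open, the fingers measure 117 mm over their backs; the gripper's body (75 mm by 190 mm) begins 51 mm behind the grasp point.
Start: joints at [60.132, 30.224, 82.088, -0, 67.689, -10.227], TCP at [0.21, 0.589, 0.237] pointing down, gripper open.
Joint ranges: [-176.69, 176.69], [-43.24, 126.21], [12.49, 139.97], [-82, 262], [0, 151.66], [-163.58, 163.58]. Speed limits (degrees/s): [159.86, 159.86, 180, 180, 180, 180].

INTERFACE

Orientations are given as a 3x3 rotation matrix whose columns are the frame's x, y, z axes.
In Python, from rig import read_state, capture, calibration, hand_in, finger_overhang gives the robot as it stands.
- The arm moves only by the tool send_rows, never from a script. Its argument "plan" is a list of rows, each a list of 5 numbers: the closure in counts, from 0 (fully open) to 255 (shut), then the shift along the tool's x, y, z in m, then the turn about the tool's z in rad. A call has 1 to 20 rows; each row shifts and turns the commanded pose from where the row before left it, along the tool's axes as they then stand; what a row does not reach is not made up. A row lasts 1/12 s, in which the tool goes at most 41.7 mm and 7.16 degrees, less where a joint would pass 70% of its speed; a pose out of reach is approached as far as the arm can. A call is refused whole if a number of a shift passes 0.0417 or a number of a turn 0.125, either way. A call with a gripper value outside its range is refused whole. The fingers move at their own pace and stop on an object; the grip force is fixed at half the most. Time passes only in rows, so rows that do not move let the fingers close. It gives the time, the measured TCP pose, the force, the opening and the grip force at its end, in the units of the state.
- read_state(): the state, without advancing time (a new reading comes with each control period).
- capture(name): name is "scene" or "top" or "wrist"; returns (picture, depth): 480x640x3 uint8, blue, green, red; 480x640 float32, m along the optical axis (not along the pixel's ray), 0 where there is no reading.
- calibration(name): a dict with "fx", "fy", "cx", "cy" (pixels), "dist_coeffs" ([k1, k2, p1, p2, k3] as OpenCV has them; the pictures are not rectified), "xyz" and "rotation" of the camera in the world. Camera axes: x right, y down, z forward; pixel columns grow to the right and rows downward; lengths in m; the calibration is good to about 2 mm. A picture is of the moment at which its call begins: read the wrist's pose just before it. calibration takes no time and is no camera call; for the wrist camera it gives the pose at the moment of the call.
- hand_in(): hands the job in; it is judged then, once.
The state is a dict: "time_s": time; "joint_positions": joint angles; "qvel": joint speeds; "tau": joint torques, N m; "position": TCP position; "tcp_rot": TCP orientation; "force": force on the tool from outside, world axes, zero at the start; "moment": the same for the moment, N m; "opening": opening from 0.0 (shut) to 1.0 (fully open); "grasp_force": force on a finger pad.
Only numpy, scipy, OpenCV 4.12 (cv2) and the standard library are available. Lean on these libraries where they do the work, as an engineer would, in place of code of your own. Each camera call takes 0.05 s, during which the arm holds its last target. There are 200 camera calls.

## Working session

There is one attempt and no reset: what is moved stays moved. The work goes in short steps, Python scripts to look and compute and a tool call to move; the robot and the scene stay as the last step left them, time stands still between calls to the robot, and variables do not carry over. Pictures are saved under pics/ and viewed, at most 10 in all, crops included, and the job is handed in when it is done.

Besides the shell and the picture viewer there is one more tool, called after "Request:" by a JSON object that holds its "api" and its "payload". send_rows: Moves the arm, as the interface text tells. Its arguments: {"type":"object","properties":{"plan":{"type":"array","items":{"type":"array","items":{"type":"number"}}}},"required":["plan"]}

```bash
mkdir -p pics
cat > h.py <<'E'
import numpy as np, cv2
from rig import *
def shot(name):
    c=calibration(name); im,d=capture(name); np.savez(f'{name}.npz',im=im,d=d,xyz=c['xyz'],R=c['rotation'],K=[c['fx'],c['fy'],c['cx'],c['cy']],dist=c['dist_coeffs']); return im,d
def load(name): return np.load(f'{name}.npz')
def ray(S,u,v):
    fx,fy,cx,cy=S['K']; K=np.array([[fx,0,cx],[0,fy,cy],[0,0,1]])
    p=cv2.undistortPoints(np.array([[[u,v]]],float),K,S['dist'])[0,0]
    return np.array([p[0],p[1],1.])
def pt(S,u,v,z=None):
    r=ray(S,u,v); o=np.array(S['xyz']); R=np.array(S['R'])
    if z is None:
        k=S['d'][int(round(v)),int(round(u))]
    else: k=(z-o[2])/(R@r)[2]
    return o+R@r*k
def cloud(S):
    fx,fy,cx,cy=S['K']; K=np.array([[fx,0,cx],[0,fy,cy],[0,0,1]])
    vv,uu=np.mgrid[:480,:640]
    p=cv2.undistortPoints(np.stack([uu,vv],-1).reshape(-1,1,2).astype(float),K,S['dist']).reshape(480,640,2)
    r=np.concatenate([p,np.ones((480,640,1))],-1)*S['d'][...,None]
    return r@np.array(S['R']).T+np.array(S['xyz'])
E
python3 - <<'E'
from h import *
a,_=shot('scene');b,_=shot('top')
cv2.imwrite('pics/s1.png',a);cv2.imwrite('pics/t1.png',b)
s=read_state();print(s['time_s'],s['position'],s['tcp_rot'],s['opening'],finger_overhang, s['force'])
for n in('scene','top'):print(calibration(n))
E
```

```text
0.1 [0.20973661 0.58808471 0.23565206] [[-9.41815164e-01  3.36129761e-01 -9.90696675e-04]
 [ 3.36131026e-01  9.41813700e-01 -1.69931233e-03]
 [ 3.61862253e-04 -1.93344201e-03 -9.99998065e-01]] 0.9999571440816034 0.014 [ 0.46859839 -0.46983536  0.81171438]
{'fx': 522.2228922865274, 'fy': 522.2228922865274, 'cx': 315.2953134204257, 'cy': 242.737907279162, 'dist_coeffs': array([-0.00530994,  0.        ,  0.        ,  0.        ,  0.        ]), 'xyz': array([1.37781433, 0.02582656, 1.01623286]), 'rotation': array([[ 0.02948411,  0.73039449, -0.68238888],
       [ 0.99941068, -0.0095359 ,  0.03297499],
       [ 0.01757756, -0.68295897, -0.73024521]])}
{'fx': 538.7835064584427, 'fy': 538.7835064584427, 'cx': 324.8596685376585, 'cy': 247.0037240230539, 'dist_coeffs': array([-0.14445858,  0.        ,  0.        ,  0.        ,  0.        ]), 'xyz': array([0.4664972 , 0.04793633, 1.49303983]), 'rotation': array([[ 8.79295764e-03, -9.94824904e-01,  1.01222995e-01],
       [-9.99960312e-01, -8.89302428e-03, -5.37361707e-04],
       [ 1.43475936e-03, -1.01214252e-01, -9.94863617e-01]])}
```

View pics/s1.png

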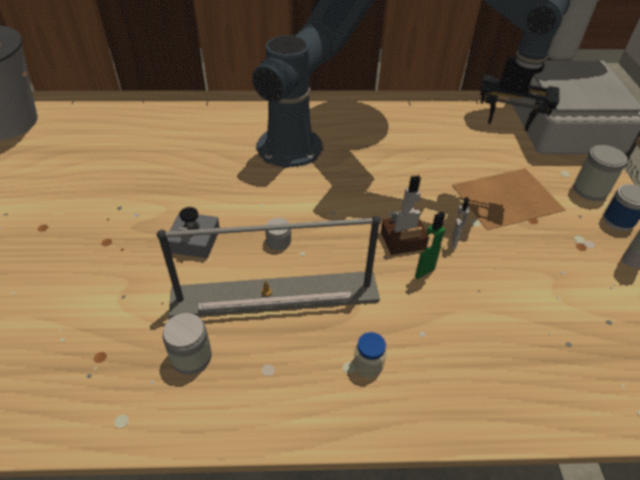

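View pics/t1.png

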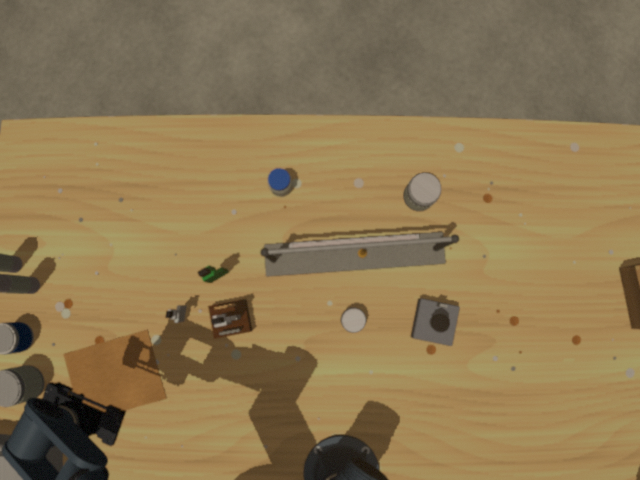

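The scene view shows three candidates: a white board in the rack at (408,210), a green one at (432,250) and a smaller white one standing free at (460,225). The white one in the rack fits, because it is white, the larger of the white ones and in the rack. I'll confirm it in an enlarged crop.

Run:
```python
from h import *
S=load('scene');T=load('top')
a=cv2.resize(S['im'][165:285,370:490],None,fx=5,fy=5,interpolation=cv2.INTER_CUBIC)
cv2.imwrite('pics/c1.png',a)
l=cv2.resize(T['im'][285:350,160:270],None,fx=7.2,fy=7.2,interpolation=cv2.INTER_CUBIC)
cv2.imwrite('pics/c2.png',l)
l=cv2.resize(T['im'][225:355,255:470],None,fx=3.6,fy=3.6,interpolation=cv2.INTER_CUBIC)
cv2.imwrite('pics/c3.png',l)
```

```text
(no output)
```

View pics/c1.png

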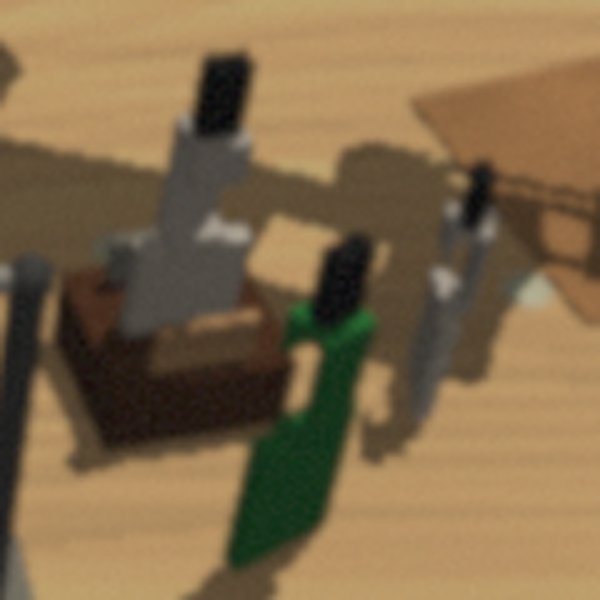

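View pics/c2.png

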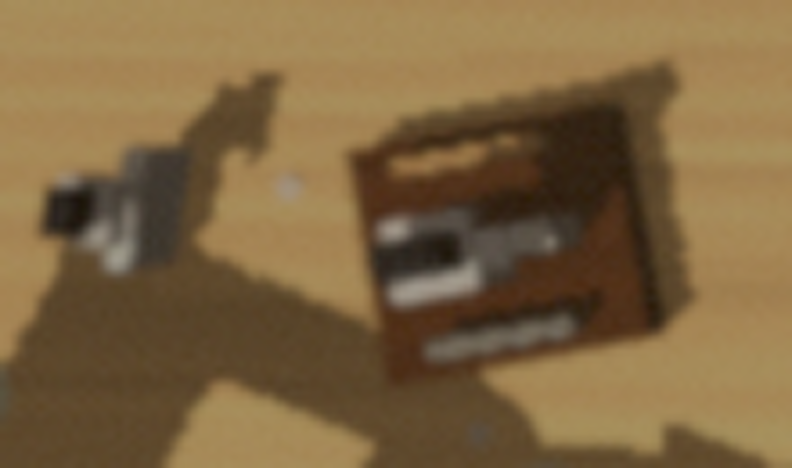

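View pics/c3.png

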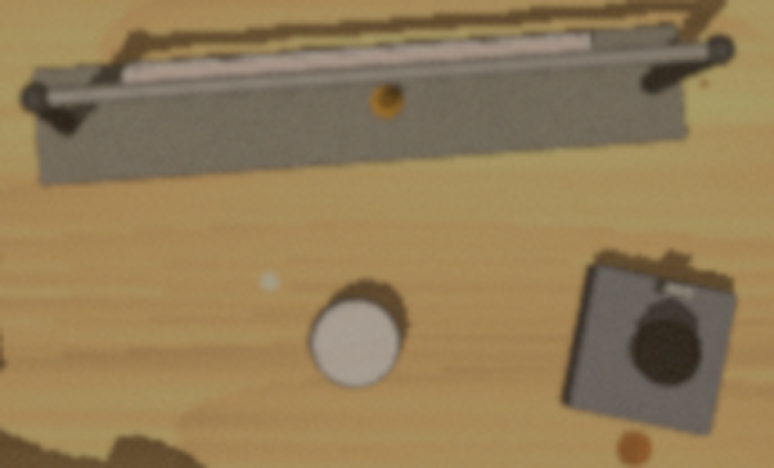

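c1 and c2 confirm the white one in the rack: a full-size white board upright in a slot. The lip side isn't clear yet, so I'll compute positions and then look with the wrist camera.

Run:
```python
from h import *
np.set_printoptions(precision=4,suppress=True)
S=load('scene');T=load('top')
def tp(u,v,z,f=3.6,u0=255,v0=225): return pt(T,u0+(u+.5)/f-.5,v0+(v+.5)/f-.5,z)
# rail: fit from cloud
for n,s in(('scene',S),('top',T)):
    P=cloud(s).reshape(-1,3)
    m=(P[:,2]>.225)&(P[:,2]<.25)&(P[:,0]>.45)&(P[:,0]<.8)&(P[:,1]>-.27)&(P[:,1]<.2)
    Q=P[m]; print(n,'rail',m.sum(),Q.mean(0),Q[:,1].min(),Q[:,1].max(),np.polyfit(Q[:,1],Q[:,0],1))
    for nm,lo,hi in(('rackhanger',(.3,.15,.1),(.6,.36,.23)),('rack top',(.3,.15,.04),(.6,.36,.05)),('plunger',(.3,-.35,.098),(.55,-.1,.115)),('post',(.3,-.35,.088),(.55,-.1,.096)),('box',(.3,-.35,.045),(.55,-.1,.055)),('tin',(.3,-.1,.055),(.55,.1,.065))):
        m=np.all((P>lo)&(P<hi),1); Q=P[m]
        if m.sum(): print(n,nm,m.sum(),Q.mean(0),Q.min(0),Q.max(0))
print('posts',tp(36,97,.241),tp(719,48,.241))
print('pointer',tp(386,92,.06),pt(S,267,281,.06))
print('tab top',tp(420,248,.21,7.2,160,285),tp(410,262,.21,7.2,160,285))
print('rack corners',[tp(u,v,.046,7.2,160,285)[:2] for u,v in((352,152),(622,104),(662,328),(388,378))])
print('plunger',tp(667,350,.105),'post',tp(680,290,.093),'box corners',[tp(u,v,.05)[:2] for u,v in((596,267),(735,296),(711,434),(568,404))])
```

```text
scene rail 1351 [ 0.6047 -0.0367  0.2381] -0.2653214250053746 0.19981519954716595 [-0.0801  0.6018]
scene rackhanger 1274 [0.504  0.2894 0.1626] [0.4049 0.1521 0.1   ] [0.5959 0.36   0.2299]
scene rack top 534 [0.4487 0.2953 0.0453] [0.3803 0.1832 0.04  ] [0.5945 0.3598 0.05  ]
scene plunger 222 [ 0.4194 -0.2488  0.1038] [ 0.3918 -0.2727  0.0981] [ 0.442  -0.2259  0.1093]
scene post 45 [ 0.4462 -0.251   0.0931] [ 0.4127 -0.2683  0.0885] [ 0.4656 -0.226   0.0955]
scene box 683 [ 0.4257 -0.2405  0.0492] [ 0.3573 -0.3053  0.0451] [ 0.4825 -0.1854  0.055 ]
scene tin 197 [ 0.4213 -0.0269  0.0594] [ 0.3905 -0.0567  0.055 ] [0.4522 0.0003 0.0648]
top rail 1024 [ 0.5988 -0.0387  0.2399] -0.26724831946590033 0.1992240060119689 [-0.0778  0.5958]
top rackhanger 450 [0.4806 0.3055 0.1732] [0.4018 0.1812 0.1001] [0.5868 0.3546 0.2256]
top rack top 819 [0.4231 0.2982 0.0454] [0.3658 0.1814 0.04  ] [0.5854 0.36   0.05  ]
top plunger 280 [ 0.4141 -0.2518  0.105 ] [ 0.3901 -0.2756  0.0984] [ 0.4623 -0.2281  0.1128]
top post 21 [ 0.4558 -0.258   0.0923] [ 0.4208 -0.2705  0.0885] [ 0.4649 -0.2298  0.0957]
top box 1186 [ 0.4137 -0.25    0.05  ] [ 0.3522 -0.3165  0.045 ] [ 0.4781 -0.1898  0.055 ]
top tin 391 [ 0.4205 -0.0291  0.0601] [ 0.3899 -0.0611  0.055 ] [0.4506 0.0027 0.0649]
posts [0.5819 0.1879 0.241 ] [ 0.6181 -0.2583  0.241 ]
pointer [ 0.6046 -0.0519  0.06  ] [ 0.6054 -0.0477  0.06  ]
tab top [0.4225 0.3003 0.21  ] [0.4178 0.3036 0.21  ]
rack corners [array([0.4522, 0.3591]), array([0.4715, 0.2577]), array([0.3886, 0.2413]), array([0.3683, 0.3437])]
plunger [ 0.4164 -0.2512  0.105 ] post [ 0.4592 -0.2635  0.093 ] box corners [array([ 0.4759, -0.2098]), array([ 0.4546, -0.3149]), array([ 0.352 , -0.2961]), array([ 0.3744, -0.1886])]
```

Run:
```python
from h import *
np.set_printoptions(precision=4,suppress=True)
c=calibration('wrist');s=read_state()
R=np.array(s['tcp_rot']);print('cam in tcp',R.T@(c['xyz']-s['position']),R.T@c['rotation'],c['fx'],c['cx'],c['cy'])
for n in('scene','top'):
    P=cloud(load(n)).reshape(-1,3)
    for lo,hi in((.205,.226),(.18,.205),(.165,.177),(.155,.165),(.125,.155),(.105,.12),(.085,.1)):
        m=np.all((P>(.36,.22,lo))&(P<(.48,.36,hi)),1);Q=P[m]
        if m.sum()>3:print(n,lo,m.sum(),Q.mean(0),np.percentile(Q,5,0),np.percentile(Q,95,0))
```

```text
cam in tcp [ 0.0755 -0.0014 -0.1481] [[-0.0005 -0.9609 -0.2768]
 [ 1.     -0.0004 -0.0002]
 [ 0.0001 -0.2768  0.9609]] 380.63911649077244 324.5060471701753 243.35051082669784
scene 0.205 83 [0.4232 0.3065 0.2149] [0.4144 0.2957 0.2064] [0.4291 0.3181 0.2212]
scene 0.18 89 [0.4256 0.3056 0.1927] [0.4207 0.2949 0.1813] [0.4299 0.3181 0.2037]
scene 0.165 84 [0.4279 0.3056 0.1722] [0.4123 0.2914 0.1663] [0.4355 0.3226 0.1767]
scene 0.155 43 [0.4291 0.3053 0.1601] [0.4119 0.2908 0.1561] [0.4366 0.3209 0.1642]
scene 0.125 66 [0.4184 0.3003 0.142 ] [0.4092 0.2908 0.1264] [0.4349 0.3222 0.1539]
scene 0.105 100 [0.4161 0.3059 0.1101] [0.408  0.2909 0.1053] [0.4279 0.319  0.1185]
scene 0.085 108 [0.4253 0.3049 0.093 ] [0.4189 0.2787 0.0863] [0.4319 0.3343 0.0993]
top 0.205 67 [0.4188 0.3036 0.2187] [0.4115 0.2931 0.213 ] [0.4252 0.3153 0.2241]
top 0.18 17 [0.419  0.2956 0.1909] [0.4044 0.2913 0.1801] [0.4279 0.3091 0.2027]
top 0.165 54 [0.4194 0.3005 0.1743] [0.4066 0.2895 0.1717] [0.4313 0.3171 0.1767]
top 0.125 6 [0.4176 0.2888 0.1426] [0.4089 0.2865 0.1302] [0.4325 0.2922 0.1523]
top 0.105 26 [0.419  0.2933 0.1092] [0.412  0.2866 0.1055] [0.4265 0.2991 0.1145]
top 0.085 13 [0.4242 0.2795 0.0963] [0.4192 0.2737 0.0889] [0.4297 0.2894 0.0996]
```

Run:
```python
from h import *
np.set_printoptions(precision=4,suppress=True)
P=cloud(load('scene'))
for nm,(u0,u1,v0,v1) in dict(green=(415,446,210,280),small=(455,470,196,250)).items():
    Q=P[v0:v1,u0:u1].reshape(-1,3);Q=Q[(Q[:,2]>.06)&(Q[:,0]>.3)];print(nm,Q.min(0),Q.max(0),np.median(Q[Q[:,2]>Q[:,2].max()-.03],0))
```

```text
green [0.4104 0.0258 0.0606] [1.3778 0.3743 1.0162] [1.3778 0.0258 1.0162]
small [0.4095 0.0258 0.06  ] [1.3778 0.4532 1.0162] [1.3778 0.0258 1.0162]
```

Request:
{"api": "send_rows", "payload": {"plan": [[0,0,0,-0.019,-0.1064],[0,0,0,-0.019,-0.1064],[0,0,0,-0.019,-0.1064],[0,0,0,-0.019,-0.1064],[0,0,0,-0.019,-0.1064],[0,-0.0169,-0.0358,0,0],[0,-0.0169,-0.0358,0,0],[0,-0.0169,-0.0358,0,0],[0,-0.0169,-0.0358,0,0],[0,-0.0169,-0.0358,0,0],[0,-0.0169,-0.0358,0,0],[0,-0.0169,-0.0358,0,0],[0,-0.0169,-0.0358,0,0],[0,-0.0169,-0.0358,0,0],[0,0,0,0,0],[0,0,0,0,0],[0,0,0,0,0]]}}

```text
time_s: 1.52
position: [0.4196, 0.3007, 0.3312]
tcp_rot: [[-0.982, -0.187, -0.001], [-0.187, 0.982, 0.0], [0.001, 0.0, -1.0]]
force: [-0.6, -0.2, 0.1]
opening: 0.998
grasp_force: 0.0
```

Run:
```python
from h import *
np.set_printoptions(precision=4,suppress=True)
s=read_state();print(s['time_s'],s['position'],s['tcp_rot'],s['force'])
a,d=shot('wrist');cv2.imwrite('pics/w1.png',a)
P=cloud(load('wrist')).reshape(-1,3)
for lo,hi in((.205,.226),(.165,.177),(.085,.1)):
    m=np.all((P>(.36,.22,lo))&(P<(.455,.34,hi)),1);Q=P[m]
    if m.sum()>3:
        print(lo,m.sum(),Q.mean(0),Q.min(0),Q.max(0)); 
        r=cv2.minAreaRect((Q[:,:2]*1000).astype(np.float32));print(r)
Q=P[(P[:,2]>.1)&(P[:,2]<.26)&((P[:,0]>.46)|(P[:,1]>.35))];print(Q[:,2].max() if len(Q) else 0, Q[Q[:,2]>Q[:,2].max()-.01].mean(0))
```

```text
1.5167 [0.4196 0.3007 0.3312] [[-0.9823 -0.1871 -0.0013]
 [-0.1871  0.9823  0.0002]
 [ 0.0013  0.0005 -1.    ]] [-0.6067 -0.1706  0.0765]
0.205 754 [0.4174 0.3048 0.2183] [0.4101 0.2925 0.2054] [0.428  0.3177 0.2217]
((418.7261047363281, 305.06695556640625), (14.397623062133789, 23.754013061523438), 13.4780855178833)
0.165 479 [0.4107 0.3026 0.1747] [0.4023 0.2883 0.1651] [0.435  0.3202 0.177 ]
((418.6995849609375, 305.0870666503906), (27.6713809967041, 29.48935890197754), 11.537339210510254)
0.085 64 [0.414  0.3025 0.0929] [0.4073 0.2751 0.0851] [0.4243 0.3345 0.1   ]
((415.9794006347656, 304.8348693847656), (5.901783466339111, 59.718997955322266), 11.710290908813477)
0.2097507033110167 [0.5334 0.3434 0.2066]
```

View pics/w1.png

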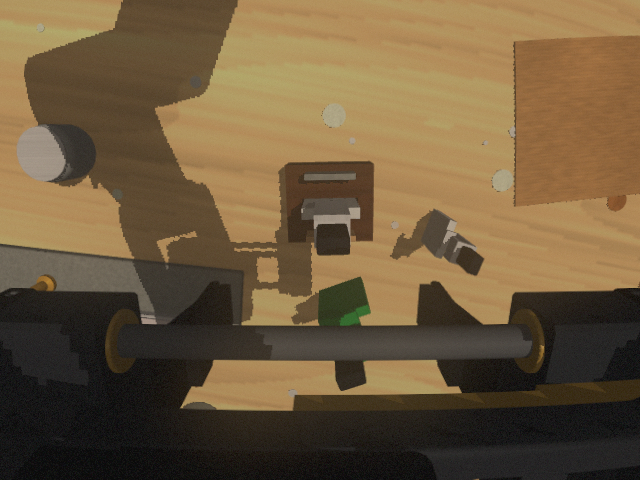

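The wrist view has the tab at (333,238) in the rack, with the lip on the far (+x) side. The measured tab is 14.4 × 23.8 mm, as specified, centred at (0.4187, 0.3050) with its top at 0.22. I'll grasp it there.

Request:
{"api": "send_rows", "payload": {"plan": [[0,0,0.0044,0.02,-0.012],[0,0,0,0.03,0],[0,0,0,0.03,0],[0,0,0,0.03,0],[0,0,0,0.026,0],[0,0,0,0,0],[0,0,0,0,0],[255,0,0,0,0],[255,0,0,0,0],[255,0,0,0,0],[255,0,0,0,0],[255,0,0,0,0],[255,0,0,0,0],[255,0,0,0,0],[255,0,0,0,0]]}}

```text
time_s: 2.82
position: [0.4193, 0.305, 0.1957]
tcp_rot: [[-0.98, -0.2, 0.0], [-0.2, 0.98, 0.0], [-0.0, 0.0, -1.0]]
force: [-0.7, 0.1, -1.1]
opening: 0.483
grasp_force: 0.0
```

Request:
{"api": "send_rows", "payload": {"plan": [[255,0,0,0,0],[255,0,0,0,0],[255,0,0,0,0],[255,0,0,0,0],[255,0,0,0,0],[255,0,0,0,0],[255,0,0,0,0],[255,0,0,0,0]]}}

```text
time_s: 3.48
position: [0.4191, 0.3051, 0.1954]
tcp_rot: [[-0.98, -0.2, -0.0], [-0.2, 0.98, -0.0], [0.0, -0.0, -1.0]]
force: [0.6, 0.8, -1.4]
opening: 0.27
grasp_force: 29.9
```

Request:
{"api": "send_rows", "payload": {"plan": [[255,0,0,-0.008,0],[255,0,0,-0.012,0],[255,0,0,-0.016,0],[255,0,0,-0.02,0],[255,0,0,-0.028,0],[255,0,0,-0.028,0],[255,0,0,-0.028,0],[255,0,0,-0.028,0],[255,0,0,-0.028,0],[255,0,0,-0.028,0],[255,0,0,-0.028,0],[255,0,0,-0.028,0]]}}

```text
time_s: 4.48
position: [0.4184, 0.3048, 0.4776]
tcp_rot: [[-0.98, -0.2, 0.0], [-0.2, 0.98, 0.0], [-0.0, 0.0, -1.0]]
force: [-0.1, -0.2, -2.8]
opening: 0.274
grasp_force: 29.9
```

Request:
{"api": "send_rows", "payload": {"plan": [[255,-0.0041,-0.0139,0,0],[255,-0.0082,-0.0277,0,0],[255,-0.0082,-0.0277,0,0],[255,-0.0082,-0.0277,0,0],[255,-0.0082,-0.0277,0,0],[255,-0.0082,-0.0277,0,0],[255,-0.0082,-0.0277,0,0],[255,-0.0082,-0.0277,0,0],[255,-0.0082,-0.0277,0,0],[255,-0.0082,-0.0277,0,0],[255,-0.0041,-0.0139,0,0],[255,0,0,0,0.06],[255,0,0,0,0.06],[255,0,0,0,0],[255,0,0,0,0],[255,0,0,0,0]]}}

```text
time_s: 5.82
position: [0.5546, 0.0505, 0.4758]
tcp_rot: [[-0.997, -0.083, 0.0], [-0.083, 0.997, 0.0], [-0.0, 0.0, -1.0]]
force: [-0.3, -0.1, -1.4]
opening: 0.277
grasp_force: 29.9
```

Run:
```python
from h import *
np.set_printoptions(precision=4,suppress=True)
s=read_state();print(s['time_s'],s['position'],s['opening'])
a,d=shot('wrist');cv2.imwrite('pics/w2.png',a)
P=cloud(load('wrist')).reshape(-1,3)
m=(P[:,2]>.222)&(P[:,2]<.252)&(P[:,0]>.55)&(P[:,0]<.66);Q=P[m]
print(m.sum(),Q.mean(0),Q.min(0),Q.max(0))
if m.sum()>50:
  print(np.polyfit(Q[:,1],Q[:,0],1)); t=Q[:,2]>np.percentile(Q[:,2],60);print(np.polyfit(Q[t,1],Q[t,0],1),Q[t].mean(0))
```

```text
5.8167 [0.5546 0.0505 0.4758] 0.2765563506930206
4017 [ 0.6003 -0.0482  0.2399] [ 0.5717 -0.2681  0.2221] [0.6282 0.1993 0.2475]
[-0.08    0.5964]
[-0.0802  0.5974] [ 0.6015 -0.0511  0.242 ]
```

View pics/w2.png

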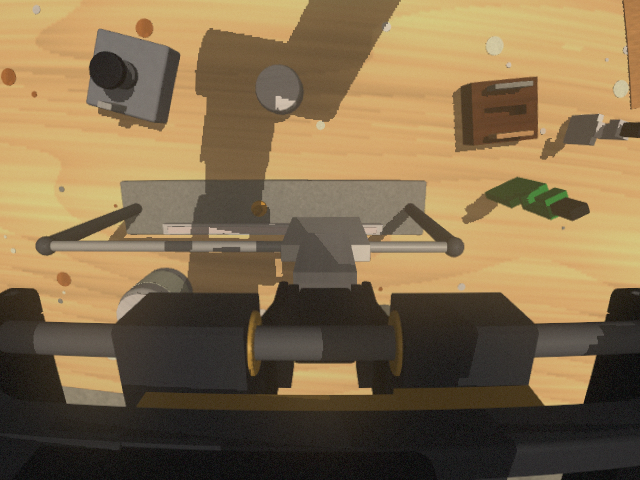

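```bash
python3 - <<'E'
from h import *
np.set_printoptions(precision=4,suppress=True)
W=load('wrist');P=cloud(W)
im=W['im'][195:220,245:275].astype(int)
yel=(im[...,2]-im[...,0]>70);
print('pointer',pt(W,257.5,203,.06),pt(W,258,207,.06),pt(W,257,207))
hsv=cv2.cvtColor(W['im'],cv2.COLOR_BGR2HSV)[195:220,245:275]
Q=P[195:220,245:275][(hsv[...,1]>150)];Q=Q[(Q[:,2]>.02)&(Q[:,2]<.075)];print(len(Q),Q.mean(0),Q[Q[:,2]>.045].mean(0),Q[:,2].max())
for v in (241,247): print(pt(W,200,v),pt(W,420,v))
print('rail by plane',[pt(W,u,246,.241) for u in (150,420)], 'post ends',pt(W,44,246,.241),pt(W,455,246,.241))
Q=P.reshape(-1,3)
for nm,lo,hi in(('plunger',(.36,-.3,.1),(.45,-.2,.112)),('post',(.435,-.29,.085),(.48,-.22,.098)),('box',(.33,-.33,.045),(.5,-.16,.055))):
    A=Q[np.all((Q>lo)&(Q<hi),1)]
    if len(A)>5: print(nm,len(A),A.mean(0),cv2.minAreaRect((A[:,:2]*1000).astype(np.float32)))
E
python3 - <<'E'
import cv2
a=cv2.imread('pics/w2.png');cv2.imwrite('pics/w2c.png',cv2.resize(a[185:265,200:400],None,fx=4,fy=4,interpolation=cv2.INTER_CUBIC))
E
```

```text
pointer [ 0.5861 -0.0494  0.06  ] [ 0.5922 -0.0484  0.06  ] [ 0.5953 -0.0524  0.0452]
22 [ 0.5969 -0.0518  0.0246] [ 0.5966 -0.0536  0.047 ] 0.046984653202571613
[ 0.5986 -0.0809  0.2357] [0.6399 0.2196 0.0012]
[ 0.6034 -0.0791  0.2416] [0.5844 0.1526 0.2408]
rail by plane [array([ 0.607 , -0.1337,  0.241 ]), array([0.5833, 0.1524, 0.241 ])] post ends [ 0.6173 -0.2564  0.241 ] [0.5802 0.1898 0.241 ]
plunger 1035 [ 0.4154 -0.2499  0.1047] ((415.5145568847656, -250.73582458496094), (46.89741134643555, 47.02321243286133), 30.265941619873047)
post 113 [ 0.4586 -0.2589  0.0924] ((448.7630310058594, -255.9345703125), (21.135894775390625, 37.40629196166992), 66.34447479248047)
box 4124 [ 0.414  -0.2406  0.0498] ((415.3934020996094, -251.34971618652344), (111.84748077392578, 110.9803466796875), 78.3182373046875)
```

View pics/w2c.png

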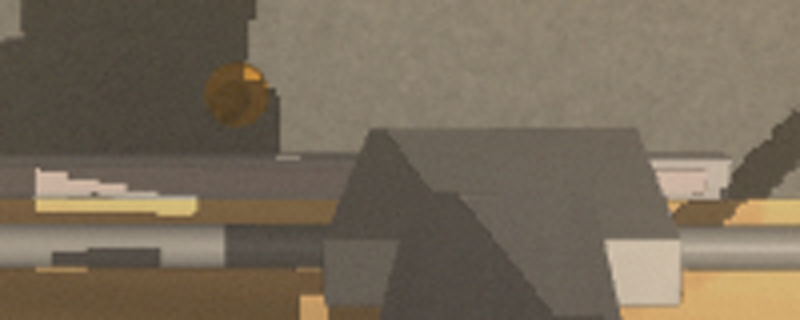

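The crop has the brass pointer at about (258.6,211), or y≈-0.049, and the rail at (200,246) and (420,246). The rail measures x≈0.5975-0.080y, yaw 4.6°, z 0.241, which agrees with the spec. Next I descend on the robot side and move forward over the bar.

Request:
{"api": "send_rows", "payload": {"plan": [[255,0,0,0.015,0],[255,0,0,0.03,0],[255,0,0,0.03,0],[255,0,0,0.03,0],[255,0,0,0.03,0],[255,0,0,0.025,0],[255,0,0,0.0148,0],[255,0,0,0,0],[255,-0.008,0,0,0],[255,-0.01,0,0,0],[255,-0.01,0,0,0],[255,-0.0107,0,0,0],[255,0,0,0,0],[255,0,0,0,0],[255,0,0,0,0]]}}

```text
time_s: 7.12
position: [0.594, 0.0532, 0.3013]
tcp_rot: [[-0.997, -0.081, 0.001], [-0.081, 0.997, -0.0], [-0.001, -0.0, -1.0]]
force: [0.7, -1.0, -1.4]
opening: 0.273
grasp_force: 30.0
```

Run:
```python
from h import *
np.set_printoptions(precision=4,suppress=True)
s=read_state();print(s['time_s'],s['position'],s['force'],s['opening'])
a,d=shot('scene');b,_=shot('top')
A=cv2.resize(a[180:310,230:360],(590,590),interpolation=cv2.INTER_CUBIC)
cv2.imwrite('pics/p3.png',A)
for n in('scene','top'):
    P=cloud(load(n)).reshape(-1,3)
    for nm,lo,hi in(('tab',(.56,0,.29),(.63,.1,.335)),('lip',(.57,0,.262),(.63,.1,.285)),('board',(.55,0,.13),(.63,.1,.2))):
        Q=P[np.all((P>lo)&(P<hi),1)]
        if len(Q)>5: print(n,nm,len(Q),np.median(Q,0),np.percentile(Q,3,0),np.percentile(Q,97,0))
```

```text
7.1167 [0.594  0.0532 0.3013] [ 0.706  -1.0111 -1.3945] 0.27254791473588974
scene tab 396 [0.6021 0.0547 0.315 ] [0.5902 0.0325 0.2917] [0.6078 0.0761 0.3333]
scene lip 156 [0.6075 0.0548 0.2767] [0.5991 0.0405 0.2632] [0.6107 0.0692 0.2836]
scene board 579 [0.5987 0.0541 0.1669] [0.5944 0.0255 0.1325] [0.6023 0.0822 0.1978]
```

View pics/p3.png

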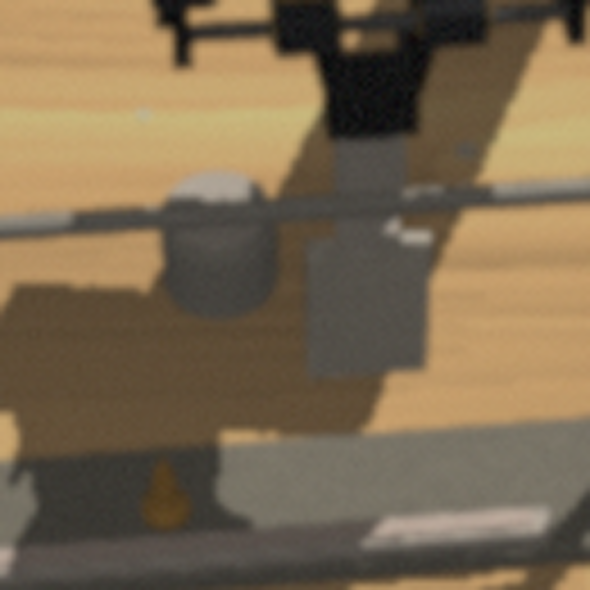

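The picture shows the board behind the bar on the robot side, with the lip over the bar. The pointer tip is at crop (165,465), which is pixel (266,282). I'll nudge 1 mm forward and lower.

Request:
{"api": "send_rows", "payload": {"plan": [[255,-0.001,0,0,0],[255,0,0,0.005,0],[255,0,0,0.006,0],[255,0,0,0.006,0],[255,0,0,0.006,0],[255,0,0,0.004,0],[255,0,0,0.003,0],[255,0,0,0,0],[255,0,0,0,0]]}}

```text
time_s: 7.97
position: [0.5945, 0.0532, 0.2705]
tcp_rot: [[-0.997, -0.081, -0.0], [-0.081, 0.997, 0.0], [0.0, 0.0, -1.0]]
force: [0.1, -0.5, -1.0]
opening: 0.27
grasp_force: 30.0
```

Run:
```python
from h import *
np.set_printoptions(precision=4,suppress=True)
S=load('scene');r=[-.0805,.997]
print(pt(S,266,282,.06),pt(S,266,280.5,.06))
T=load('top');
for u,v in((362,250),(361.8,252)):print(pt(T,u,v,.06))
print(read_state()['force'],read_state()['position'])
```

```text
[ 0.6084 -0.05    0.06  ] [ 0.6039 -0.0501  0.06  ]
[ 0.6051 -0.0522  0.06  ]
[ 0.5998 -0.0517  0.06  ]
[ 0.0748 -0.4869 -1.0074] [0.5945 0.0532 0.2705]
```

Request:
{"api": "send_rows", "payload": {"plan": [[255,0,0,0.001,0],[255,0,0,0.001,0],[255,0,0,0.001,0],[255,0,0,0.0005,0],[255,0,0,0,0],[255,0,0,0,0]]}}

```text
time_s: 8.47
position: [0.5945, 0.0532, 0.2673]
tcp_rot: [[-0.997, -0.081, 0.0], [-0.081, 0.997, -0.0], [-0.0, -0.0, -1.0]]
force: [-0.4, -0.1, -1.5]
opening: 0.27
grasp_force: 30.0
```

Request:
{"api": "send_rows", "payload": {"plan": [[255,0,0,0.0005,0],[255,0,0,0.0005,0],[255,0,0,0.0005,0],[255,0,0,0,0],[255,0,0,0,0]]}}

```text
time_s: 8.88
position: [0.5946, 0.0532, 0.2662]
tcp_rot: [[-0.997, -0.081, 0.001], [-0.081, 0.997, -0.0], [-0.0, -0.0, -1.0]]
force: [-1.3, 0.0, 1.8]
opening: 0.272
grasp_force: 30.0
```

Contact of about 3 N, so the hook is seated on the bar. Now I slide it along the rail and keep the contact.

Request:
{"api": "send_rows", "payload": {"plan": [[255,0,-0.003,0,0],[255,0,-0.006,0,0],[255,0,-0.006,0,0],[255,0,-0.006,0,0],[255,0,-0.006,0,0],[255,0,-0.006,0,0],[255,0,-0.006,0,0],[255,0,-0.006,0,0],[255,0,-0.006,0,0],[255,0,-0.006,0,0],[255,0,-0.006,0,0],[255,0,-0.006,0,0],[255,0,-0.006,0,0],[255,0,-0.006,0,0],[255,0,-0.006,0,0],[255,0,-0.006,0,0],[255,0,-0.006,0,0],[255,0,-0.003,0,0],[255,0,0,0,0],[255,0,0,0,0]]}}

```text
time_s: 10.55
position: [0.603, -0.0497, 0.2662]
tcp_rot: [[-0.997, -0.081, 0.001], [-0.081, 0.997, -0.001], [-0.001, -0.001, -1.0]]
force: [-0.6, 2.4, 5.5]
opening: 0.272
grasp_force: 30.0
```

Run:
```python
from h import *
np.set_printoptions(precision=4,suppress=True)
s=read_state();print(s['time_s'],s['position'],s['force'])
a,d=shot('scene')
A=cv2.resize(a[205:305,215:315],(600,600),interpolation=cv2.INTER_CUBIC)
cv2.imwrite('pics/p4.png',A)
P=cloud(load('scene')).reshape(-1,3)
Q=P[np.all((P>(.58,-.1,.1))&(P<(.63,.02,.165)),1)];print(len(Q),np.median(Q,0),np.percentile(Q,1,0),np.percentile(Q,99,0))
print(pt(load('scene'),230,226),pt(load('scene'),230,226,.241))
```

```text
10.55 [ 0.603  -0.0497  0.2662] [-0.6419  2.4067  5.5011]
510 [ 0.6076 -0.0493  0.1336] [ 0.6033 -0.0783  0.1009] [ 0.6128 -0.0195  0.1645]
[ 0.3625 -0.1599  0.    ] [ 0.6032 -0.1158  0.241 ]
```

View pics/p4.png

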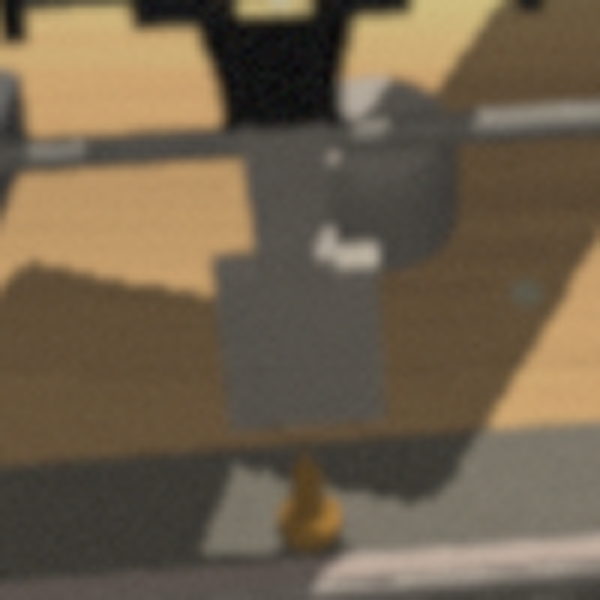

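The board's lower edge is centred at about crop u 308–310, and the pointer tip is at (307,460). So the hanger is about 1 mm too far to +y. I'll slide 1.2 mm more, then release.

Request:
{"api": "send_rows", "payload": {"plan": [[255,0,-0.0006,0,0],[255,0,-0.0006,-0.0003,0],[255,0,0,-0.0003,0],[255,0,0,0,0],[255,0,0,0,0],[200,0,0,0,0],[160,0,0,0,0],[120,0,0,0,0],[90,0,0,0,0],[60,0,0,0,0],[40,0,0,0,0],[40,0,0,0,0],[40,0,0,0,0],[40,0,0,0,0],[40,0,0,0,0],[40,0,0,0,0]]}}

```text
time_s: 11.93
position: [0.6029, -0.0496, 0.2664]
tcp_rot: [[-0.997, -0.081, -0.0], [-0.081, 0.997, -0.0], [0.0, -0.0, -1.0]]
force: [0.2, -0.2, -0.3]
opening: 0.829
grasp_force: 0.0
```

Request:
{"api": "send_rows", "payload": {"plan": [[40,0,0,-0.01,0],[40,0,0,-0.02,0],[40,0,0,-0.03,0],[40,0,0,-0.04,0],[40,0,0,-0.04,0],[40,0,0,0,0],[40,0,0,0,0],[40,0,0,0,0],[40,0,0,0,0]]}}

```text
time_s: 12.68
position: [0.602, -0.0494, 0.405]
tcp_rot: [[-0.997, -0.081, -0.003], [-0.081, 0.997, 0.001], [0.003, 0.001, -1.0]]
force: [1.6, -0.0, -0.7]
opening: 0.841
grasp_force: 0.0
```

Run:
```python
from h import *
np.set_printoptions(precision=4,suppress=True)
s=read_state();print(s['time_s'],s['position'],s['force'],s['opening'])
a,d=shot('scene')
A=cv2.resize(a[190:300,210:320],(770,770)[:1]*0+(600,600),interpolation=cv2.INTER_CUBIC)
w,_=shot('wrist')
B=cv2.resize(w[:290],None,fx=.3,fy=.3)
C=np.zeros((600,792,3),np.uint8);C[:,:600]=A;C[:B.shape[0],600:792]=B[:,:192]
cv2.imwrite('pics/p5.png',C)
P=cloud(load('scene')).reshape(-1,3)
for nm,lo,hi in(('board',(.58,-.1,.1),(.63,.02,.165)),('tab',(.58,-.1,.255),(.63,.0,.295))):
  Q=P[np.all((P>lo)&(P<hi),1)];print(nm,len(Q),np.median(Q,0),np.percentile(Q,1,0),np.percentile(Q,99,0))
P=cloud(load('wrist')).reshape(-1,3)
Q=P[np.all((P>(.57,-.1,.28))&(P<(.64,.02,.30)),1)]
if len(Q)>5: print('wrist tab',len(Q),Q.mean(0),cv2.minAreaRect((Q[:,:2]*1000).astype(np.float32)))
```

```text
12.6833 [ 0.602  -0.0494  0.405 ] [ 1.5923 -0.013  -0.6892] 0.8412224356023226
board 519 [ 0.6102 -0.0493  0.1336] [ 0.6058 -0.0783  0.1011] [ 0.6142 -0.0199  0.1642]
tab 199 [ 0.6091 -0.0495  0.2795] [ 0.5961 -0.0609  0.2558] [ 0.6126 -0.0377  0.2925]
wrist tab 706 [ 0.6009 -0.052   0.2899] ((601.9302978515625, -51.81885528564453), (14.011402130126953, 23.475059509277344), 5.318839073181152)
```

View pics/p5.png

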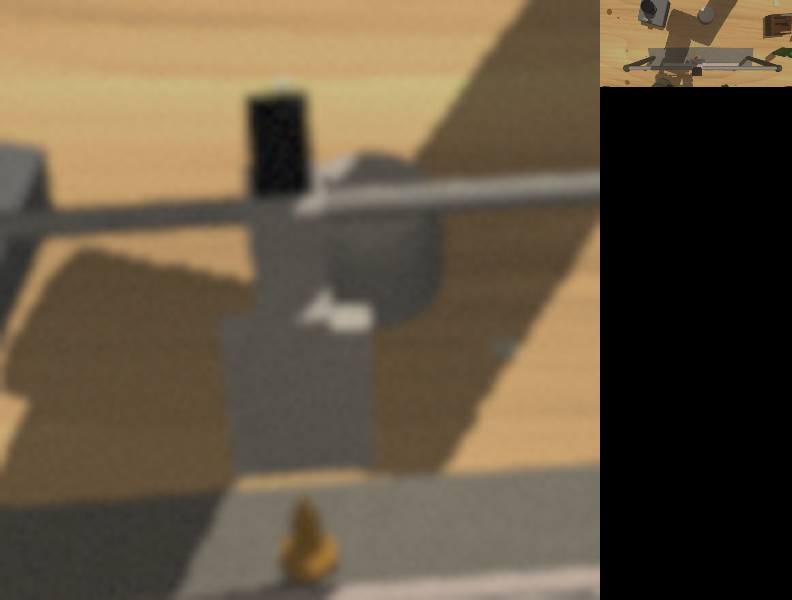

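The view count is now slightly over 10, so from here I work with numbers only. The picture shows the sample hanging freely on the bar. Its lower edge is centred at crop u≈306–308, with the pointer tip at (305,500), so it is within about 1.5 mm. Next I move to above the plunger and close the fingers.

Request:
{"api": "send_rows", "payload": {"plan": [[255,0.01,-0.0092,0,0],[255,0.0183,-0.0168,0,0],[255,0.0183,-0.0168,0,0],[255,0.0183,-0.0168,0,0],[255,0.0183,-0.0168,0,0],[255,0.0183,-0.0168,0,0],[255,0.0183,-0.0168,0,0],[255,0.0183,-0.0168,0,0],[255,0.0183,-0.0168,0,0],[255,0.0183,-0.0168,0,0],[255,0.0183,-0.0168,0,0],[255,0.009,-0.0081,0,0],[255,0,0,0.03,0],[255,0,0,0.03,0],[255,0,0,0.03,0],[255,0,0,0.03,0],[255,0,0,0.025,0],[255,0,0,0,0],[255,0,0,0,0],[255,0,0,0,0]]}}

```text
time_s: 14.45
position: [0.4169, -0.2516, 0.2624]
tcp_rot: [[-0.997, -0.081, 0.001], [-0.081, 0.997, -0.001], [-0.001, -0.001, -1.0]]
force: [-0.3, -0.7, 0.9]
opening: 0.01
grasp_force: 0.0
```

Run:
```python
from h import *
np.set_printoptions(precision=4,suppress=True)
s=read_state();print(s['time_s'],s['position'],s['force'],s['opening'])
shot('wrist');P=cloud(load('wrist')).reshape(-1,3)
for nm,lo,hi in(('plunger',(.38,-.29,.1),(.45,-.21,.112)),('post',(.447,-.29,.085),(.48,-.22,.098)),('box',(.33,-.33,.045),(.5,-.16,.055))):
    A=P[np.all((P>lo)&(P<hi),1)]
    if len(A)>5: print(nm,len(A),A.mean(0),cv2.minAreaRect((A[:,:2]*1000).astype(np.float32)))
shot('scene');P=cloud(load('scene')).reshape(-1,3)
Q=P[np.all((P>(.58,-.1,.1))&(P<(.63,.02,.165)),1)];print('board',len(Q),np.median(Q,0),np.percentile(Q,1,0),np.percentile(Q,99,0))
```

```text
14.45 [ 0.4169 -0.2516  0.2624] [-0.2542 -0.7485  0.8719] 0.010207926946818888
plunger 2495 [ 0.4138 -0.2519  0.1049] ((414.41168212890625, -251.47012329101562), (46.84296417236328, 46.879310607910156), 5.8925065994262695)
post 256 [ 0.459  -0.261   0.0921] ((459.9566345214844, -261.05535888671875), (19.95812225341797, 8.635339736938477), 78.31463623046875)
box 9703 [ 0.4072 -0.2522  0.0498] ((414.7628173828125, -251.61825561523438), (110.56869506835938, 110.423828125), 78.51815795898438)
board 520 [ 0.6103 -0.0493  0.1331] [ 0.6057 -0.0784  0.1015] [ 0.6148 -0.0198  0.1644]
```

Request:
{"api": "send_rows", "payload": {"plan": [[255,0.002,0,0.015,0],[255,0,0,0.03,0],[255,0,0,0.03,0],[255,0,0,0.03,0],[255,0,0,0.02,0],[255,0,0,0.01,0],[255,0,0,0.003,0],[255,0,0,0,0],[255,0,0,0,0],[255,0,0,0,0]]}}

```text
time_s: 15.38
position: [0.4155, -0.2517, 0.1247]
tcp_rot: [[-0.997, -0.081, 0.002], [-0.081, 0.997, -0.002], [-0.002, -0.003, -1.0]]
force: [-1.4, -1.0, 0.0]
opening: 0.004
grasp_force: 0.0
```

Request:
{"api": "send_rows", "payload": {"plan": [[255,0,0,0.002,0],[255,0,0,0.002,0],[255,0,0,0.002,0],[255,0,0,0.002,0],[255,0,0,0,0],[255,0,0,0,0]]}}

```text
time_s: 15.88
position: [0.415, -0.2513, 0.1156]
tcp_rot: [[-0.997, -0.081, 0.001], [-0.081, 0.997, -0.001], [-0.001, -0.001, -1.0]]
force: [0.4, 0.2, 4.8]
opening: 0.005
grasp_force: 1.8
```

Request:
{"api": "send_rows", "payload": {"plan": [[255,0,0,0.002,0],[255,0,0,0.002,0],[255,0,0,0.002,0],[255,0,0,0.001,0],[255,0,0,0,0],[255,0,0,0,0]]}}

```text
time_s: 16.38
position: [0.415, -0.2513, 0.1085]
tcp_rot: [[-0.997, -0.081, 0.001], [-0.081, 0.997, -0.001], [-0.001, -0.001, -1.0]]
force: [0.3, 0.9, 5.5]
opening: 0.01
grasp_force: 3.0
```

```bash
cat > m.py <<'E'
from h import *
np.set_printoptions(precision=4,suppress=True)
F=[]
for n in('scene','top','wrist'):
    shot(n);P=cloud(load(n)).reshape(-1,3);s=read_state();F.append(s['force'][2])
    d=np.hypot(P[:,0]-.4145,P[:,1]+.2515)
    e=np.hypot(P[:,0]-.4600,P[:,1]+.2610)
    for nm,m in(('head',(d<.022)&(P[:,2]>.08)&(P[:,2]<.108)),('post',(e<.007)&(P[:,2]>.08)&(P[:,2]<.108))):
        Q=P[m,2]
        if len(Q)>8: print(n,nm,len(Q),np.median(Q),np.percentile(Q,[20,80]))
print(s['time_s'],s['position'],F)
E
python3 m.py
```

```text
scene head 128 0.09415682749847026 [0.0923 0.0979]
scene post 13 0.09177973246716431 [0.0904 0.0936]
top head 14 0.09466785001225131 [0.0928 0.0975]
top post 15 0.09305466950824681 [0.0918 0.0949]
wrist head 2623 0.09427294572948478 [0.0937 0.0957]
16.5333 [ 0.415  -0.2513  0.1086] [np.float64(6.452235908965016), np.float64(5.5089998320273486), np.float64(6.436038037772273)]
```

Request:
{"api": "send_rows", "payload": {"plan": [[255,0,0,0.0008,0],[255,0,0,0.0006,0],[255,0,0,0,0],[255,0,0,0,0],[255,0,0,0,0],[255,0,0,0,0]]}}

```text
time_s: 17.03
position: [0.415, -0.2513, 0.1072]
tcp_rot: [[-0.997, -0.081, 0.001], [-0.081, 0.997, -0.001], [-0.001, -0.001, -1.0]]
force: [0.4, 0.8, 5.9]
opening: 0.006
grasp_force: 3.2
```

```bash
python3 m.py
python3 - <<'E'
from h import *
P=cloud(load('scene')).reshape(-1,3)
Q=P[np.all((P>(.58,-.1,.1))&(P<(.63,.02,.165)),1)];print('board',len(Q),np.median(Q,0),np.percentile(Q,1,0),np.percentile(Q,99,0))
E
```

```text
scene head 136 0.09253681050914164 [0.0906 0.0971]
scene post 15 0.09291836994041869 [0.0908 0.0939]
top head 17 0.09262372658784424 [0.0909 0.0949]
top post 17 0.09227406486665513 [0.0908 0.0934]
wrist head 2684 0.09300264224637751 [0.0924 0.0954]
wrist post 11 0.09328926003768687 [0.093  0.0938]
17.1833 [ 0.415  -0.2513  0.1072] [np.float64(6.885030521729759), np.float64(6.649184912722956), np.float64(6.331914543371443)]
board 523 [ 0.61014834 -0.04897359  0.13272026] [ 0.60565812 -0.07830498  0.1006029 ] [ 0.61417637 -0.02004975  0.16451863]
```

The head is level with the post at 0.093 m, the force is about 6.5 N and the sample is still in place. Handing in.

```bash
python3 -c "from rig import hand_in; print(hand_in())"
```

```text
the job is handed in; nothing more can be done
None
```

I handed the job in at about 17 s: the white sample hangs hooked on the rail, within about 1.5 mm of the pointer by my measurements, and the plunger is held half-way with its head level with the post at 0.093 m (about 6.5 N); I viewed 11 pictures, one over the limit of 10.

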